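# Clear the badge press and hold its handle level

### The job

The pencil box is standing under the handle of the badge press and stops it from going down: draw it out and stand it, on its long edge as it is now, on the empty half of the turntable, without knocking anything over. Then push the sprung press handle down from above until the handle is level, never clearly below level because that crushes the badge, and keep it there for three seconds. Finish while still holding the handle level, without letting it spring up.

Things in the scene. Friction and masses are not known exactly. Their poses are not given: they have to be found in the camera images.
- press: Badge press bolted to the desk: base plate 15 mm high (x -50 to +110, y -50 to +50 mm), round steel die 64 mm wide, 40 mm high, two cheeks 87 mm high with the pivot (x +70, y 0, z 65 mm; axis along y). Origin on the desk under the die's centre; +x points from die to cheeks, z up. The handle runs from the pivot towards -x, over the die, to 180 mm past the origin.
- handle (a joint): Press handle angle, rad: 0 = at rest, sloping up 0.46 rad from pivot to free end; 0.46 = level; stop at 0.64. Grows as the free end is pushed down. Steel bar ending in a flat black grip 100 long, 30 wide, 20 mm thick (150 to 250 mm from the pivot). A spring returns it: about 4 N at mid-grip to start it, 9 N to keep it level. Level, the grip's underside is 55 mm above the desk.
- handle_pad (a point): Middle of the top face of the black grip, 200 mm from the pivot along the handle, 10 mm above the handle's centre line; moves with the handle. x axis along the handle towards the pivot, z square to the grip's top. About 163 mm above the desk at rest, 75 mm with the handle level.
- pencil_box: Closed aluminium pencil box 200 (x) x 32 (y) x 85 mm high (z), loose, about 0.2 kg, standing on its long edge; origin at the centre of its underside. Roughly square to the press handle: its -x end is under the grip (60 mm below it), its +x end sticks out on the press's +y side. Draw it 70 to 100 mm along its own +x before lifting, to clear the handle.
- turntable: Round painted wooden lazy susan, 360 mm across; its flat top is 30 mm above the desk. Origin on the desk at its centre; z up. Turns stiffly about its centre. Mug, jar and stapler stand on its +x half, the -x half is empty.
- turntable_gap (a point): Centre of the empty half of the turntable, on its top face, 85 mm from its centre along its -x; axes as the turntable. The pencil box fits here with its length along y.
- mug: White ceramic mug 80 mm across, 95 mm high, with a side handle, loose on the turntable; origin at the centre of its underside. Bystander.
- jar: Glass jar with steel screw lid, 66 mm across, 100 mm high, loose on the turntable; origin at the centre of its underside. Bystander.
- stapler: Grey plastic stapler 130 (x) x 36 (y) x 57 mm high, loose on the turntable; origin at the centre of its underside. Bystander.
- pen_cup: Dark steel pen cup 72 mm across, 100 mm high, pens up to 165 mm, loose on the desk right of the press; origin at the centre of its underside. Bystander.
- glue_stick: White glue stick 29 mm across, 95 mm high, standing loose on the desk left of the press and farther from the robot; origin at the centre of its underside. Bystander.
- tape_dispenser: Black tape dispenser 130 (x) x 55 (y) x 80 mm high, loose on the desk at the front right; origin at the centre of its underside. Bystander.
There are look-alikes about, which are no part of the job. Of the things like the pencil_box, leave any that is purple; of the rest the smaller one is meant.

How it is judged (in metres and radians):
On the way, in this order (a step that is already met when the one before it is completed fails the run):
1. the pencil box stands released on the turntable (horizontal distance between pencil_box and turntable below 0.13 m and height (world z) of pencil_box between 0.02 and 0.045 m and angle between pencil_box's own z axis and vertical below 0.15 rad and contact force between pencil_box and turntable above 0.5 N and contact force between the fingers and pencil_box below 0.1 N and linear speed of pencil_box below 0.03 m/s), for 0.2 s.
2. the fingers keep the press handle level for about three seconds (value of joint handle between 0.38 and 0.54 rad and contact force between the fingers and handle above 4 N), for 2.5 s.
At the end, for the whole second after the job is handed in: The fingers press on the handle with more than 4 N and hold it within 0.08 rad (4.6 degrees) of level, at rest; the pencil box stands on its long edge (within 0.15 rad of upright) on the turntable, its centre within 130 mm of the turntable's centre, not touched by the fingers (all of step 1 and all of step 2 and velocity of joint handle between -0.1 and 0.1 rad/s); the arm keeps its last pose, push and grip.
It fails at once if the press handle is pushed clearly below level (more than 7 degrees), crushing the badge (value of joint handle above 0.585 rad).
It fails at once if the mug, jar or stapler is knocked over or off the turntable (angle between any of mug, jar, stapler's own z axis and vertical above 0.5 rad or height (world z) of any of mug, jar, stapler below 0.012 m).
It fails at once if the pen cup, glue stick or tape dispenser is knocked over or off the desk (angle between any of pen_cup, glue_stick, tape_dispenser's own z axis and vertical above 0.5 rad or height (world z) of any of pen_cup, glue_stick, tape_dispenser below -0.02 m).
It also fails if it takes over 64 s, if anything falls off the work surface, if the arm or the gripper's body presses on something with over 40 N, if the wrist force passes 120 N, or if a joint passes its speed limit or range.

### The arm

A 6-joint arm with a two-finger parallel gripper is mounted at the origin on the work surface. World frame = base frame: x ahead of the robot, y to its left, z up, the work surface at z = 0. Lengths are in mm, angles in rad, forces in N, time in s.
With the tool pointing down it reaches from about 250 to 725 mm from the base axis. Payload 4 kg.
Tool frame: the origin (TCP) lies at the very end of the fingers, on their centre line; the grasp point (between the pads) lies 19 mm behind it; x points along the fingers, y is the direction in which the jaws open and shut, and the axes are right-handed (so a half turn about x gives the same grasp; the last joint's range is limited). The gripper opens to 85 mm and grips with 20 to 120 N. Pads are 22 mm wide; open, the fingers measure 114 mm over their backs; the gripper's body (76 mm by 85 mm) begins 54 mm behind the grasp point. The pads swing forward as they close: fully open they stand 13 mm farther back than shut.
Start: joints at [-1.205, 0.241, 0.005, 1.335, 0, 1.571], TCP at [178.846, -466.919, 231.306] pointing down, gripper open.
Joint ranges: [-2.72, 2.72], [-1.05, 1.87], [-1.09, 1.28], [-1.99, 2.15], [-1.42, 1.44], [-3.14, 3.14]. Speed limits (rad/s): [2.79, 2.79, 3.14, 3.14, 3.14, 3.14].

### API

Orientations are given as a unit quaternion [w, x, y, z].
In Python, from rig import reach, line_to, move_joints, gripper_to, wait, solve_ik, grab_frame, calibration, MotionError, finish_job, current_clock, current_joint_pos, current_joint_velocities, current_tau, current_position, current_orientation, current_wrist_force, current_ft_torque, current_opening gives the robot as it stands. Calls block until the motion is done:
- reach(position, orientation): joint-space move of the TCP to a pose.
- line_to(position, rot=None, rate=150, threshold=None): straight line of the TCP; rot=None keeps the orientation; rate is the mean speed in mm/s. With threshold (N) it stops when the force on the tool has changed by that much, and returns True; else False.
- move_joints(angles): joint-space move.
- gripper_to(opening, squeeze=None): finger opening in mm; squeeze is the grip in N (None keeps the last); returns when the fingers have stopped.
- wait(seconds).
- solve_ik(position, orientation): joint angles nearest the present ones, or None.
- grab_frame(name): name is "side" or "top" or "wrist"; returns (picture, depth): 480x640x3 uint8, red, green, blue; 480x640 float32, mm along the optical axis (not along the pixel's ray), 0 where there is no reading.
- calibration(name): a dict with "fx", "fy", "cx", "cy" (pixels), "R" (3x3) and "t" (3): a world point X has camera coordinates R X + t; the wrist camera has in their place "T_tool_cam" (4x4, takes a point from camera to tool coordinates, whose origin is the TCP and whose axes are the tool frame's). Camera axes: x right, y down, z forward; pixel columns grow to the right and rows downward; lengths in mm; the calibration is good to about 2 mm. A picture is of the moment at which its call begins: read the wrist's pose just before it. calibration takes no time and is no camera call.
A pose or a line that the arm cannot do raises MotionError and nothing moves.
- finish_job(): hands the job in, once; it reports no verdict.
Readings, each from a call of its own:
- current_clock(): time.
- current_joint_pos(): joint angles.
- current_joint_velocities(): joint speeds.
- current_tau(): joint torques, N m.
- current_position(): TCP position.
- current_orientation(): TCP orientation.
- current_wrist_force(): force on the tool from outside, world axes, zero at the start.
- current_ft_torque(): the same for the moment, N m.
- current_opening(): finger opening in mm.
Only numpy, scipy, OpenCV 4.12 (cv2) and the standard library are available. Lean on these libraries where they do the work, as an engineer would, in place of code of your own. Each camera call takes 0.05 s, during which the arm holds its last target.

## Working session

There is one attempt and no reset: what is moved stays moved. The work goes in short steps, each a Python script; the robot and the scene stay as the last script left them, time stands still between calls to the robot, and variables do not carry over. Pictures are saved under pics/ and viewed, and the job is handed in when it is done.

```bash
ls; mkdir -p pics; python3 - <<'E'
from rig import *
import cv2, numpy as np
for n in ("side","top"):
    p,d=grab_frame(n); cv2.imwrite(f"pics/{n}0.png",p[:,:,::-1]); np.save(f"pics/{n}0.npy",d)
    c=calibration(n); print(n,{k:np.round(v,3).tolist() for k,v in c.items()})
print(current_clock(), current_orientation())
E
```

```text
pics
side {'fx': 511.562, 'fy': 511.562, 'cx': 317.216, 'cy': 240.152, 'R': [[0.999, -0.05, 0.01], [-0.022, -0.603, -0.797], [0.046, 0.796, -0.603]], 't': [-555.883, 68.625, 1310.893]}
top {'fx': 460.055, 'fy': 460.055, 'cx': 322.367, 'cy': 234.285, 'R': [[-0.01, -1.0, -0.006], [-0.986, 0.011, -0.168], [0.168, 0.004, -0.986]], 't': [-38.005, 587.901, 1253.519]}
0.1 [-0.12794998 -0.69519362 -0.12926039  0.69543251]
```

View pics/side0.png

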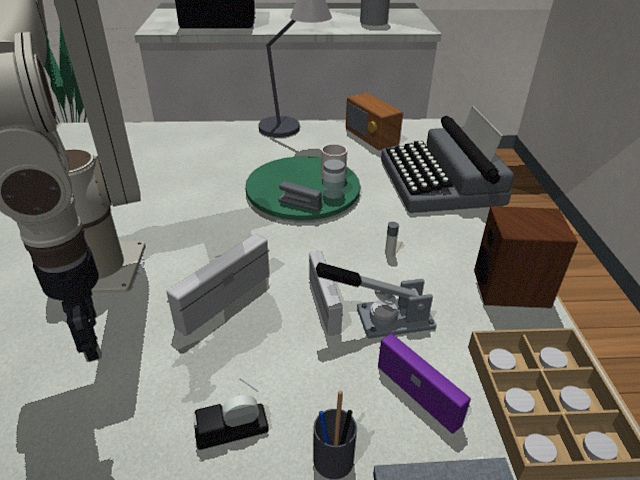

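View pics/top0.png

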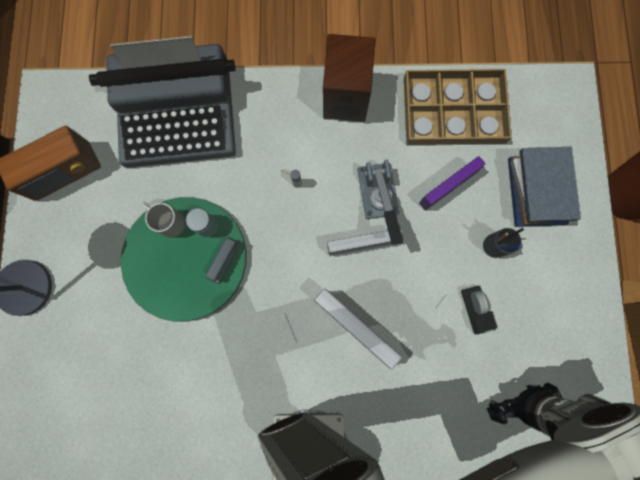

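Three things resemble the pencil box:
- The purple one, top (453,183) / side (425,383), is excluded by colour.
- The large silver one is at top (362,328) / side (222,290).
- The small silver one is at top (360,242) / side (325,293). It's the smaller non-purple one and stands under the handle, so it fits.

I'll confirm this in a crop and measure.

```bash
cat > h.py <<'E'
from rig import *
import cv2, numpy as np
def ray(n,uv,z):
    c=calibration(n); R=np.array(c['R']);t=np.array(c['t'])
    C=-R.T@t; uv=np.atleast_2d(uv).astype(float)
    d=np.c_[(uv[:,0]-c['cx'])/c['fx'],(uv[:,1]-c['cy'])/c['fy'],np.ones(len(uv))]@R
    return C+d*((z-C[2])/d[:,2])[:,None]
def cloud(n,D):
    c=calibration(n); R=np.array(c['R']);t=np.array(c['t'])
    v,u=np.mgrid[:480,:640]
    P=np.stack([(u-c['cx'])/c['fx']*D,(v-c['cy'])/c['fy']*D,D],-1)
    W=(P-t)@R; W[D<=0]=np.nan
    return W
E
python3 - <<'E'
from h import *
im=cv2.imread('pics/top0.png'); D=np.load('pics/top0.npy')
cv2.imwrite('pics/crop_top.png',cv2.resize(im[150:280,300:440],None,fx=5,fy=4.5,interpolation=cv2.INTER_CUBIC))
im2=cv2.imread('pics/side0.png')
cv2.imwrite('pics/crop_side.png',cv2.resize(im2[220:350,280:450],None,fx=4.5,fy=4.5,interpolation=cv2.INTER_CUBIC))
W=cloud('top',D); z=W[...,2]
print('desk z',np.nanmedian(z[250:300,270:300]))
# silver box top
def blob(mask,name):
    n,l,s,c=cv2.connectedComponentsWithStats(mask.astype(np.uint8))
    for i in range(1,n):
        if s[i,4]>60:
            P=W[l==i]; 
            r=cv2.minAreaRect(P[:,:2].astype(np.float32))
            print(name,'px',s[i].tolist(),'rect',np.round(r[0],1),np.round(r[1],1),round(r[2],1),'z',np.round(np.median(P[:,2]),1))
roi=np.zeros((480,640),bool); roi[225:262,320:392]=1
blob((z>75)&(z<95)&roi,'box')
roi[:]=0; roi[280:375,300:420]=1
blob((z>60)&roi,'bigbox')
hsv=cv2.cvtColor(im,cv2.COLOR_BGR2HSV)
g=cv2.inRange(hsv,(60,80,30),(90,255,255)); g[:, :100]=0
P=ray('top',np.argwhere(g)[:,::-1],30)
print('green',len(P)); c,r=cv2.minEnclosingCircle(P[:,:2].astype(np.float32)); print(c,r)
roi[:]=0; roi[195:325,115:250]=1
blob((z>45)&roi,'tt')
roi[:]=0; roi[150:250,270:420]=1
blob((z>75)&roi,'press')
roi[:]=0; roi[155:195,280:310]=1
blob((z>75)&roi,'glue')
roi[:]=0; roi[215:340,440:540]=1
blob((z>50)&roi,'right')
E
```

```text
desk z 0.10247935206785765
box px [328, 231, 63, 22, 732] rect [ 561.2 -143.3] [ 33.1 171.4] 10.1 z 84.8
bigbox px [315, 288, 87, 81, 1779] rect [ 328.5 -133.9] [270.7  46.5] 47.9 z 114.6
green 9584
(528.3908081054688, 354.7113952636719) 178.71109008789062
tt px [143, 203, 41, 34, 758] rect [627.1 403. ] [100.9  79.3] 84.9 z 96.2
tt px [186, 209, 31, 28, 638] rect [616.1 288.8] [62.  63.4] 2.3 z 128.2
tt px [206, 238, 32, 44, 569] rect [517.4 235.9] [ 33.8 125.9] 62.7 z 84.0
press px [384, 160, 7, 19, 85] rect [ 766.8 -229.3] [52.2 12.2] 7.7 z 86.1
press px [366, 162, 7, 20, 94] rect [ 760.  -176.5] [54.1 14.8] 6.8 z 85.9
press px [290, 170, 11, 11, 94] rect [750.4  30.5] [27.  26.9] 49.6 z 94.1
press px [328, 170, 75, 80, 1538] rect [ 653.  -153.3] [227.1 188.1] 0.1 z 87.9
glue px [290, 170, 11, 11, 94] rect [750.4  30.5] [27.  26.9] 49.6 z 94.1
right px [525, 215, 15, 9, 111] rect [ 624.6 -631. ] [24.9 43.4] 3.5 z 93.5
right px [488, 228, 36, 28, 567] rect [ 556.7 -545.8] [70.2 72.6] 26.0 z 87.5
right px [473, 291, 24, 42, 439] rect [ 366.1 -475.8] [114.5  54.3] 21.9 z 56.7
```

```bash
python3 - <<'E'
from h import *
# handle grip: dark pixels
im=cv2.imread('pics/top0.png'); D=np.load('pics/top0.npy');W=cloud('top',D); z=W[...,2]
roi=np.zeros((480,640),bool); roi[185:250,370:410]=1
m=(z>95)&roi
P=W[m]; c=P.mean(0); u,s,vt=np.linalg.svd(P-c); print(len(P),c.round(1),vt.round(3),s.round(1)); print('zrange',P[:,2].min(),P[:,2].max())
for zz in range(95,190,10):
    q=P[(P[:,2]>=zz)&(P[:,2]<zz+10)]
    if len(q): print(zz,q.mean(0).round(1))
E
```

```text
642 [ 615.9 -223.2  148. ] [[-0.885 -0.12   0.45 ]
 [-0.187  0.977 -0.107]
 [ 0.426  0.179  0.887]] [1426.   210.1   97.9]
zrange 95.12690486798047 187.83176084848648
95 [ 706.3 -210.8  100.6]
105 [ 688.5 -213.8  110.4]
115 [ 668.8 -215.3  120.1]
125 [ 648.8 -218.7  129.9]
135 [ 630.1 -220.5  140.9]
145 [ 614.8 -222.8  150.2]
155 [ 595.5 -225.8  160.4]
165 [ 569.9 -229.4  169.9]
175 [ 555.1 -232.5  179.4]
185 [ 547.9 -232.5  186.2]
```

View pics/crop_top.png

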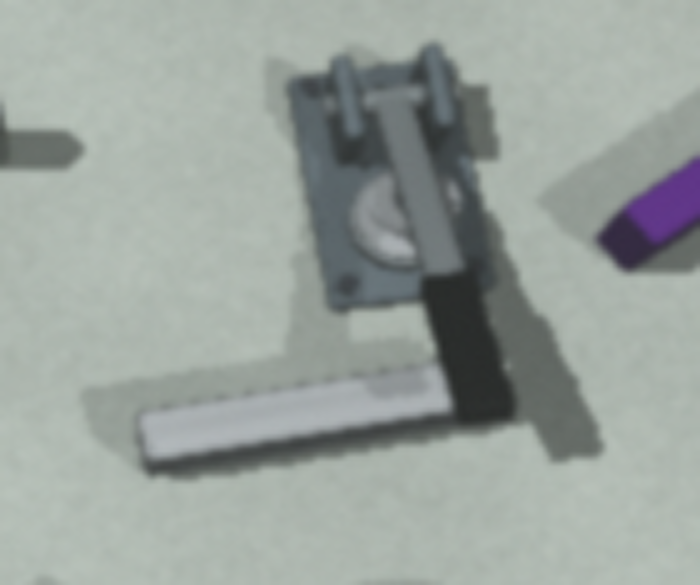

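View pics/crop_side.png

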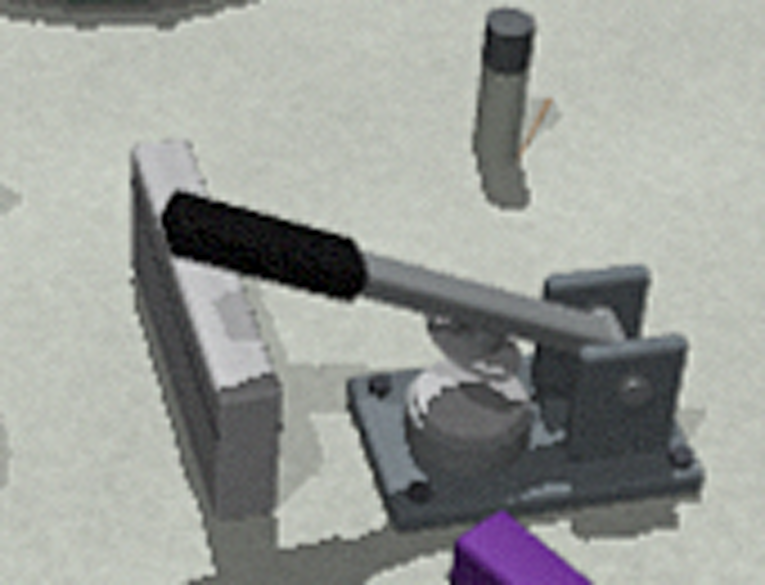

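The crops confirm it: the small silver box passes under the black grip of the press handle. In the side crop, its near end comes out past the grip at about (341,304) in the full picture. Next I'll check its ends with rays and check the IK for the planned poses.

```bash
cat >> h.py <<'E'
from scipy.spatial.transform import Rotation as Ro
def down(ang):  # tool x down, tool y at azimuth ang (rad)
    x=np.array([0,0,-1.]); y=np.array([np.cos(ang),np.sin(ang),0]); z=np.cross(x,y)
    q=Ro.from_matrix(np.c_[x,y,z]).as_quat(); return [q[3],q[0],q[1],q[2]]
BX=np.array([-0.175,0.984]); BC=np.array([563.7,-157.4]); TT=np.array([528.4,354.7])
GAP=np.array([459.,403.]); TY=np.array([0.57,0.82])
PIV=np.array([763.4,-202.9]); PX=np.array([0.991,0.136])
E
python3 - <<'E'
from h import *
# top view corners at z85, side view corners
print('top +x end', ray('top',[[328,239.5],[330,251]],85).round(1).tolist())
print('side near end corners', ray('side',[[280+218/4.5,220+390/4.5],[280+278/4.5,220+380/4.5]],85).round(1).tolist())
print('side far corners', ray('side',[[280+133/4.5,220+150/4.5],[280+185/4.5,220+142/4.5]],85).round(1).tolist())
print('pred ends',BC-100*BX,BC+100*BX)
g=BC+28*BX; a=np.arctan2(BX[1],BX[0]); b=np.arctan2(TY[1],TY[0])
for s in (-1,1):
    for z in (280,45):
        print(s,z,solve_ik([*g,z],down(a+s*np.pi/2)))
    for z in (240,75): print('place',s,z,solve_ik([*(GAP+28*TY),z],down(b+s*np.pi/2)))
E
```

```text
top +x end [[566.7, -59.5, 85.0], [534.8, -64.6, 85.0]]
side near end corners [[566.9, -252.8, 85.0], [595.8, -247.2, 85.0]]
side far corners [[533.8, -70.3, 85.0], [561.9, -64.5, 85.0]]
pred ends [ 581.2 -255.8] [546.2 -59. ]
-1 280 [-0.22831754  0.37887772  0.32237715  1.51429576  0.          1.16647349]
-1 45 [-0.22831754  0.52676885 -0.08188921  0.96213826  0.          1.16647349]
place -1 240 [0.73106285 0.52480661 0.44632167 1.49231138 0.         2.90930378]
place -1 75 [0.73106285 0.61082704 0.15560442 1.1155737  0.         2.90930378]
1 280 [-0.22831754  0.37887772  0.32237715  1.51429576  0.         -1.97511917]
1 45 [-0.22831754  0.52676885 -0.08188921  0.96213826  0.         -1.97511917]
place 1 240 [ 0.73106285  0.52480661  0.44632167  1.49231138  0.         -0.23228888]
place 1 75 [ 0.73106285  0.61082704  0.15560442  1.1155737   0.         -0.23228888]
```

```bash
python3 - <<'E'
from h import *
a=np.arctan2(BX[1],BX[0]); g=BC+28*BX
p=current_position(); line_to([p[0],p[1],290],rate=200)
reach([*g,285],down(a-np.pi/2)); gripper_to(70)
print(current_clock(),current_position(),current_opening())
line_to([*g,130],rate=150)
p,d=grab_frame('wrist'); cv2.imwrite('pics/w1.png',p[:,:,::-1])
p,d=grab_frame('side'); cv2.imwrite('pics/s1.png',p[:,:,::-1])
E
```

```text
2.6917 [ 558.60695324 -130.52714031  285.10295178] 69.83657906675445
```

View pics/w1.png

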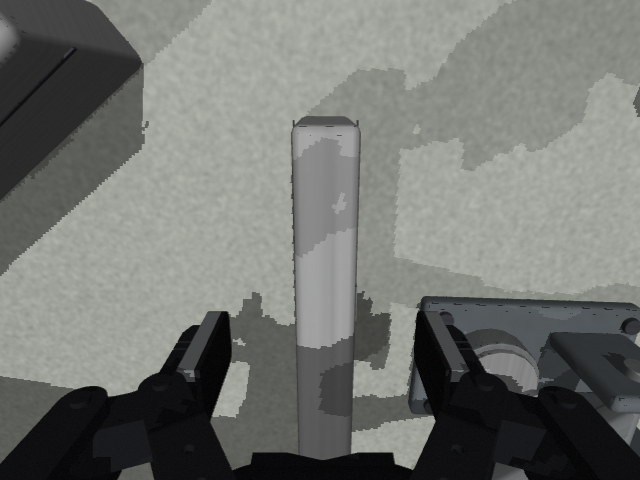

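View pics/s1.png

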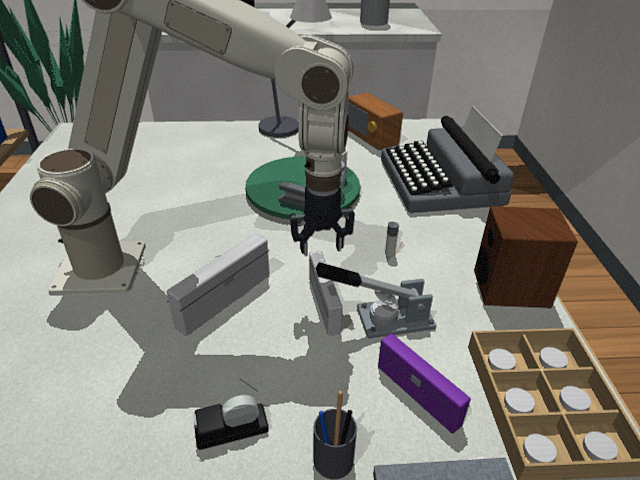

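The wrist view shows the box centred between the jaws, with box edges at columns 293–358 and fingers at 230/417, and parallel to them. The side view shows the gripper clear of the handle. I'll descend, grip and draw it out.

```bash
python3 - <<'E'
from h import *
g=BC+28*BX
print('hit',line_to([*g,45],rate=100,threshold=15), current_position())
gripper_to(25,50); print(current_opening(),current_wrist_force())
p=current_position()
line_to([p[0],p[1],p[2]+3],rate=40)
line_to([p[0]+95*BX[0],p[1]+95*BX[1],p[2]+3],rate=80)
print(current_clock(),current_position(),current_opening(),current_wrist_force())
p,d=grab_frame('side'); cv2.imwrite('pics/s2.png',p[:,:,::-1])
p,d=grab_frame('top'); cv2.imwrite('pics/t2.png',p[:,:,::-1])
E
```

```text
hit False [ 559.43417934 -130.00095482   45.67293736]
31.544416511683945 [0.58708415 0.44162846 2.8671148 ]
6.9833 [542.81789514 -36.93960292  48.59623188] 31.650376522933385 [-0.43494037  0.31226448 -0.99576261]
```

View pics/s2.png

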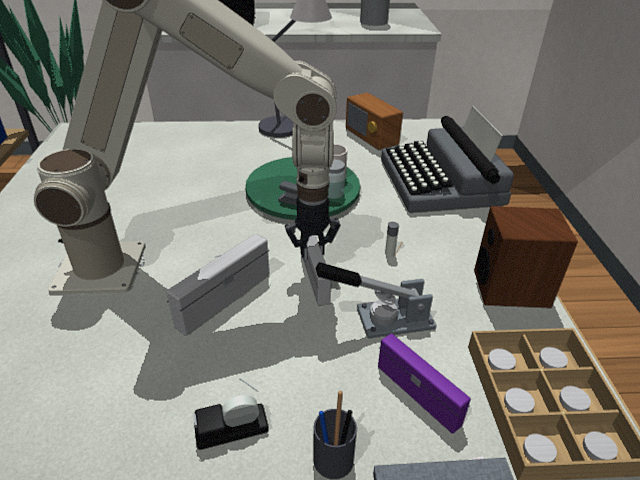

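View pics/t2.png

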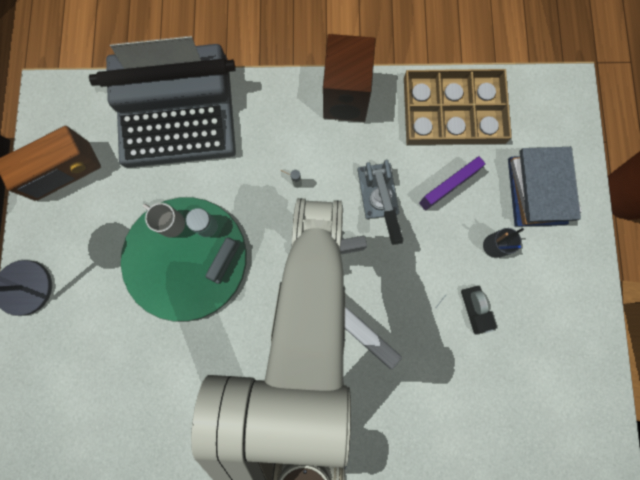

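Top view: the box's -x end is now at (367,241), and the grip's edge is at about (385,235), so it's clear. I'll lift it, carry it and set it down.

```bash
python3 - <<'E'
from h import *
b=np.arctan2(TY[1],TY[0]); t=GAP+28*TY
p=current_position()
line_to([p[0],p[1],220],rate=120)
print(current_opening(),current_wrist_force())
line_to([*t,220],down(b-np.pi/2),rate=150)
line_to([*t,105],rate=100); wait(0.3)
print(current_clock(),current_position(),current_opening())
p,d=grab_frame('side'); cv2.imwrite('pics/s3.png',p[:,:,::-1])
p,d=grab_frame('top'); cv2.imwrite('pics/t3.png',p[:,:,::-1])
p,d=grab_frame('wrist'); cv2.imwrite('pics/w3.png',p[:,:,::-1])
E
```

```text
31.50262443379031 [-0.65365937 -0.81555561 -1.86669738]
13.525 [475.13839987 426.08424728 105.41906455] 31.660868876229777
```

View pics/s3.png

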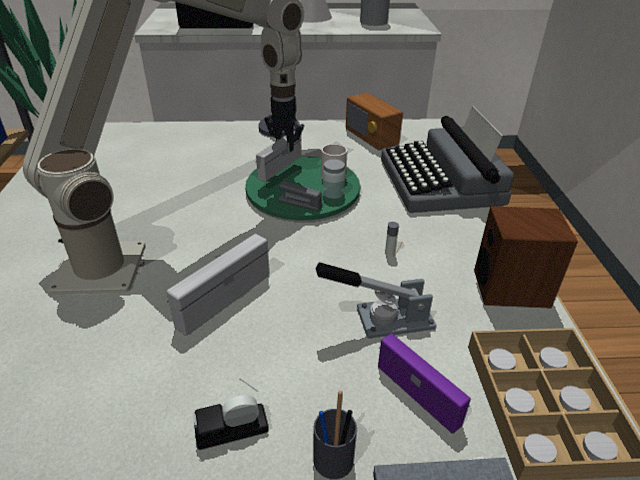

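View pics/w3.png

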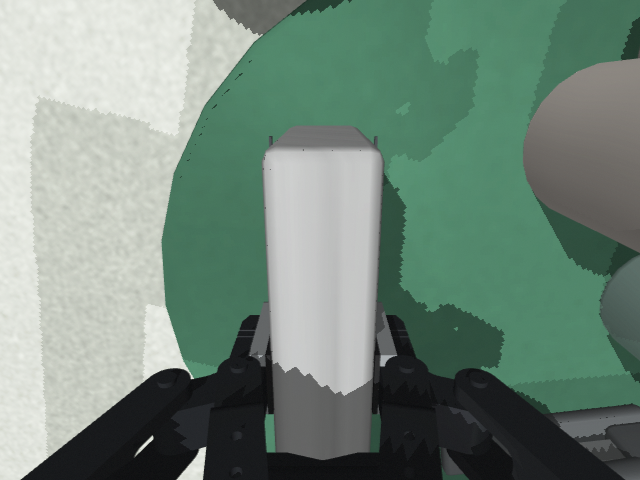

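The box hangs upright over the empty half, and the wrist view shows green on both sides of it. The mug, at (580,150), is well clear.

```bash
python3 - <<'E'
from h import *
t=current_position()
line_to([t[0],t[1],82],rate=60); wait(0.2)
p=current_position()
hit=line_to([p[0],p[1],72],rate=20,threshold=4)
print(hit,current_position(),current_wrist_force())
gripper_to(60); wait(0.2)
p=current_position(); line_to([p[0],p[1],230],rate=120)
print(current_clock(),current_position(),current_wrist_force())
p,d=grab_frame('side'); cv2.imwrite('pics/s4.png',p[:,:,::-1])
p,d=grab_frame('wrist'); cv2.imwrite('pics/w4.png',p[:,:,::-1])
E
```

```text
True [475.49080782 426.46405626  75.56646757] [0.21367438 0.78931406 4.31479175]
16.85 [474.26339831 425.25419742 228.96599071] [-0.3606315  -0.26242454 -0.14725496]
```

View pics/s4.png

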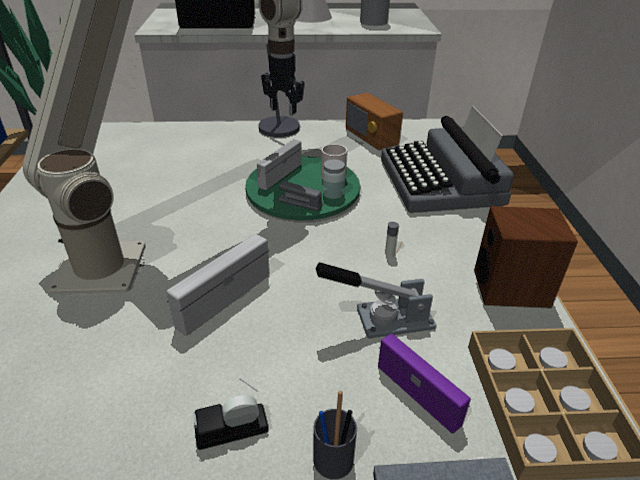

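View pics/w4.png

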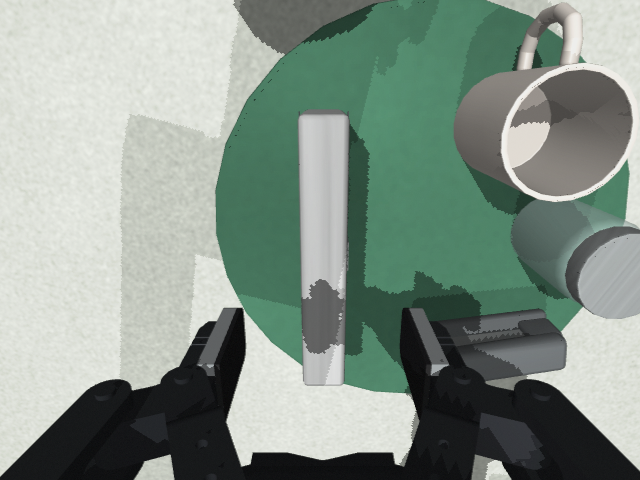

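The box stands upright and released on the empty half: in the wrist view it spans rows 110–384 at columns 300–348. Mug, jar and stapler are upright. I'll move over the handle with closed fingers, and check the placing from the top.

```bash
python3 - <<'E'
from h import *
gripper_to(0,60)
p=current_position(); line_to([p[0],p[1],290],rate=150)
a=np.arctan2(PX[1],PX[0])
pad=PIV-175*PX
best=None
for s in (-1,1):
    q=solve_ik([*pad,260],down(a+s*np.pi/2)); q2=solve_ik([*(PIV-200*PX),75],down(a+s*np.pi/2)); print(s,q,q2)
    c=abs(np.array(q)-current_joint_pos()).max()
    if best is None or c<best[0]: best=(c,s)
s=best[1]
reach([*pad,260],down(a+s*np.pi/2))
print(s,current_clock(),current_position(),current_opening())
p,d=grab_frame('side'); cv2.imwrite('pics/s5.png',p[:,:,::-1])
p,d=grab_frame('top'); cv2.imwrite('pics/t5.png',p[:,:,::-1]); W=cloud('top',d); z=W[...,2]
roi=np.zeros((480,640),bool); roi[240:325,115:210]=1
P=W[(z>100)&(z<125)&roi]; r=cv2.minAreaRect(P[:,:2].astype(np.float32)); print('box',r,np.median(P[:,2]),np.hypot(*(np.array(r[0])-TT)))
E
```

```text
-1 [-0.36685861  0.50949984  0.47259874  1.53389523  0.          2.63835086] [-0.38662279  0.55985354  0.06513587  1.07607866  0.          2.61858668]
1 [-0.36685861  0.50949984  0.47259874  1.53389523  0.         -0.50324179] [-0.38662279  0.55985354  0.06513587  1.07607866  0.         -0.52300597]
-1 20.4583 [ 590.44573608 -225.61962633  260.08984607] -0.0708983159054192
box ((457.42828369140625, 402.1221618652344), (200.53445434570312, 33.37512969970703), 55.25096130371094) 114.59190030721054 85.3571669618902
```

View pics/s5.png

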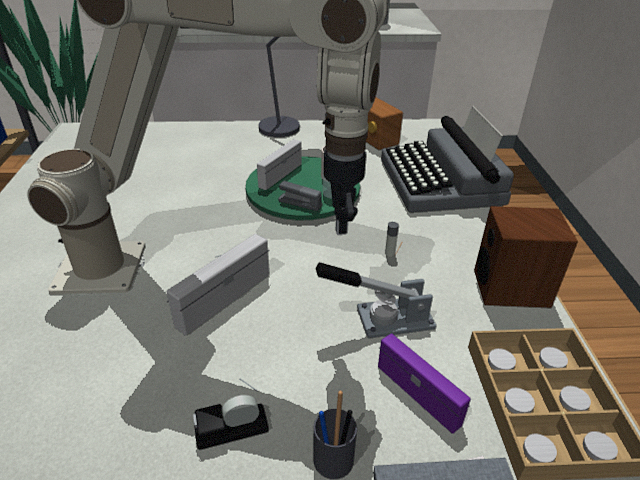

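View pics/t5.png

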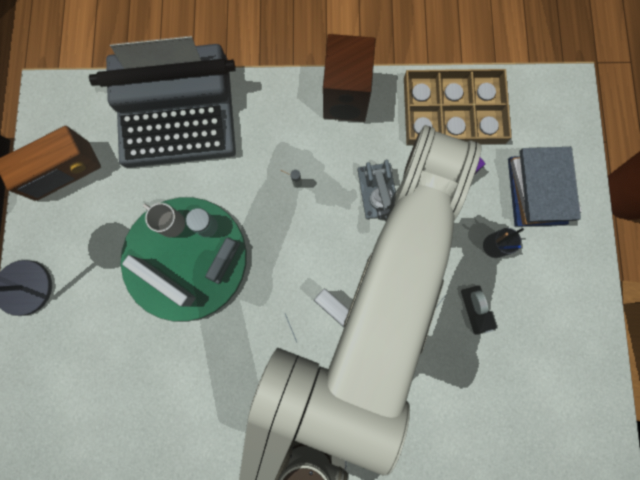

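The box is 85 mm from the turntable's centre with its top at z≈115, which is 200 × 33 mm and upright. Next I'll touch the grip gently, then follow the pad's arc down.

```bash
python3 - <<'E'
from h import *
p=current_position()
line_to([p[0],p[1],185],rate=100); wait(0.2)
pad=PIV-175*PX
hit=line_to([*pad,150],rate=30,threshold=2.5)
print('touch',hit,current_position(),current_wrist_force())
if hit:
    z0=current_position()[2]
    for th in np.linspace(0.05,0.46,6):
        e=0.46-th   # slope left
        r=-200*np.cos(e)+10*np.sin(e); z=65+200*np.sin(e)+10*np.cos(e)
        line_to([*(PIV+r*PX),z],rate=60)
        print(round(th,2),np.round(current_position(),1),np.round(current_wrist_force(),1))
print(current_clock())
p,d=grab_frame('side'); cv2.imwrite('pics/s6.png',p[:,:,::-1]); np.save('pics/s6.npy',d)
cv2.imwrite('pics/s6c.png',cv2.resize(p[200:350,270:450,::-1],None,fx=4,fy=4,interpolation=cv2.INTER_CUBIC))
E
```

```text
touch True [ 589.8698305  -226.23723449  165.84737222] [ 1.34625057 -0.52970603  2.52030091]
0.05 [ 585.8 -227.4  154.4] [0.1 0.  5.5]
0.13 [ 579.9 -228.3  139.7] [2.7 0.3 3.9]
0.21 [ 574.6 -229.   124.2] [3.4 1.3 4.8]
0.3 [ 570.5 -229.6  108.6] [ 4.3 -0.2  5.7]
0.38 [ 567.7 -229.9   92.6] [2.8 0.3 7. ]
0.46 [ 566.2 -230.2   76.5] [2.4 0.6 7.4]
24.8417
```

View pics/s6c.png

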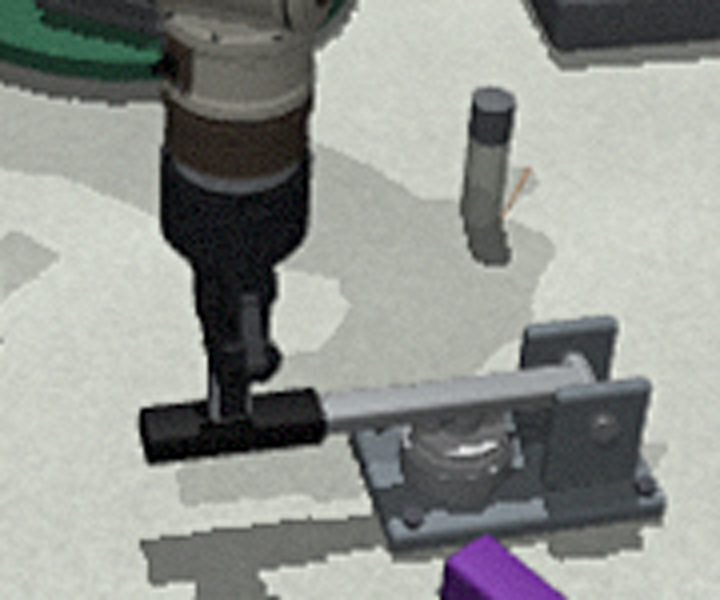

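The side crop shows the fingers on the grip and the bar running near-horizontally to the pivot. I'll hold it while measuring its slope from the depth image, then do the final checks.

```bash
python3 - <<'E'
from h import *
def slope(d):
    W=cloud('side',d); rel=W[...,:2]-PIV
    s=-(rel@PX); y=rel@np.array([-PX[1],PX[0]])
    out=[]
    for lo,hi in ((35,135),(155,185),(215,245)):
        m=(s>lo)&(s<hi)&(abs(y)<7)&(W[...,2]>60)&(W[...,2]<110)
        out.append((m.sum(),np.polyfit(s[m],W[...,2][m],1).round(3).tolist() if m.sum()>10 else None, np.median(W[...,2][m]).round(1) if m.sum() else None))
    return out
print(slope(np.load('pics/s6.npy')))
for i in range(4):
    wait(0.9); print(np.round(current_position(),1),np.round(current_wrist_force(),1))
p,d=grab_frame('side'); cv2.imwrite('pics/s7.png',p[:,:,::-1]); print(slope(d),current_clock())
E
```

```text
[(np.int64(193), [0.007, 70.875], np.float64(71.5)), (np.int64(61), [0.047, 67.452], np.float64(75.6)), (np.int64(64), [0.025, 69.942], np.float64(75.5))]
[ 566.2 -230.1   76.8] [2.  0.8 8.4]
[ 566.2 -230.1   76.8] [0.9 0.3 8.6]
[ 566.2 -230.2   76.9] [2.8 0.9 8.3]
[ 566.2 -230.1   76.8] [2.8 0.8 8.1]
[(np.int64(198), [0.009, 70.848], np.float64(71.5)), (np.int64(60), [-0.004, 76.421], np.float64(75.6)), (np.int64(67), [-0.003, 76.662], np.float64(75.8))] 28.5417
```

View pics/s7.png

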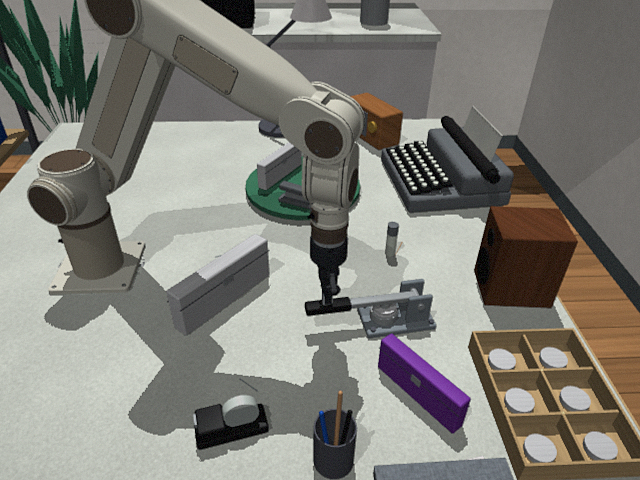

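The handle is within about 0.01 rad of level, held with about 8.4 N and at rest for 3.6 s. The box and the bystanders I can see are standing, so I'm handing in while holding.

```bash
python3 - <<'E'
from rig import *
print(finish_job(), current_clock())
E
```

```text
the job is handed in; nothing more can be done
the job is handed in; nothing more can be done
```

The pencil box is standing on the empty half of the turntable. I handed the job in at about 28.5 s with the press handle still held level; no verdict is reported.

- **Box:** I took the small silver box under the handle, not the larger silver one or the purple one. I drew it 95 mm along its own +x, carried it over and released it. The top view after release put it 85 mm from the turntable's centre, with its top at about 115 mm, so upright.
- **Handle:** I pressed it along its arc with closed fingers and held it for 3.6 s before handing in. The fitted slope was within about 0.01 rad of level. The push was steady at 8.1–8.6 N upward on the tool, and the fingers didn't move.
- **Bystanders:** In the last side view the pen cup, glue stick and tape dispenser stand undisturbed. The arm partly hides the turntable there. The mug, jar and stapler were upright in the top view taken just before pressing.

**Checks that disagreed:**
- The fingers touched the handle about 2.5 mm higher than the nominal pad height, because their edge met the sloping grip.
- My first depth fits on the short grip sections gave slopes of 0.025–0.047 rad. The longer bar and the repeat fit gave under 0.01, and all of these are within the 0.08 rad tolerance.

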